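Set the sample grinder for cupping and shut its grounds drawer

ROBOT

A 6-joint arm with a two-finger parallel gripper is mounted at the origin on the work surface. World frame = base frame: x ahead of the robot, y to its left, z up, the work surface at z = 0. Lengths are in m, angles in rad, forces in N, time in s.
With the tool pointing down it reaches from about 0.35 to 0.775 m from the base axis. Payload 7.3 kg.
Tool frame: the origin (TCP) lies between the finger pads; the fingertips stand 14 mm ahead of it and the grasp point (between the pads) lies 5 mm behind it; z points along the fingers, y is the line along which they close (so a half turn about z gives the same grasp; the last joint's range is limited). The gripper opens to 92 mm and grips with 3 to 60 N. Pads are 19 mm wide; open, the fingers measure 130 mm over their backs; the gripper's body (75 mm by 190 mm) begins 47 mm behind the grasp point.
Start: joints at [-1.445, 0.342, 1.524, -0, 1.275, -0.146], TCP at [0.141, -0.506, 0.241] pointing down, gripper open.
Joint ranges: [-2.53, 2.53], [-0.77, 2.02], [0.04, 2.7], [-1, 4.14], [0.28, 2.66], [-3.11, 3.11]. Speed limits (rad/s): [2.57, 2.57, 3.14, 3.14, 3.14, 3.14].

INTERFACE

Orientations are given as [roll, pitch, yaw] about the fixed x, y, z axes, in that order (R = Rz(yaw) Ry(pitch) Rx(roll)).
In Python, from cell import robot, eyes gives the robot as it stands. The module is installed in compiled form; this text tells all that it offers.
- The arm moves only by the shell command python3 -m handwheel 'ROWS' [FORCE]. ROWS is JSON, one flat list of numbers, 5 for each row, row after row: the shift along the world's x, y, z in mm, then the turn about the world's z in rad, then the opening, from 0 (shut) to 1 (fully open). In form: [x, y, z, spin, jaw, x, y, z, spin, jaw, ...]. A call has 1 to 8 rows; each row shifts and turns the commanded pose from where the row before left it; what a row does not reach is not made up. A row lasts 1/10 s, in which the tool goes at most 50 mm and 8.59 degrees, less where a joint would pass 70% of its speed; a pose out of reach is approached as far as the arm can. A call with a gripper value outside its range is refused whole. The fingers move at their own pace and stop on an object; FORCE is the grip in N (left out, the last holds). Time passes only in rows, so rows that do not move let the fingers close. It gives the time, the measured TCP pose, the force, the opening and the grip force at its end, in the units of the state.
- robot.observe(): the state, without advancing time (a new reading comes with each control period).
- eyes.read_camera(name): name is "scene" or "top" or "wrist"; returns (picture, depth): 400x640x3 uint8, blue, green, red; 400x640 float32, m along the optical axis (not along the pixel's ray), 0 where there is no reading.
- eyes.calibration(name): a dict with "fx", "fy", "cx", "cy" (pixels), "world_to_cam" (4x4, takes a point from world to camera coordinates). Camera axes: x right, y down, z forward; pixel columns grow to the right and rows downward; lengths in m; the calibration is good to about 2 mm. A picture is of the moment at which its call begins: read the wrist's pose just before it. calibration takes no time and is no camera call; for the wrist camera it gives the pose at the moment of the call.
- robot.hand_in(): hands the job in; it is judged then, once.
The state is a dict: "time": time; "qpos": joint angles; "qvel": joint speeds; "joint_efforts": joint torques, N m; "tool_pos": TCP position; "tool_rot": TCP orientation; "contact_force": force on the tool from outside, world axes, zero at the start; "torque": the same for the moment, N m; "opening": finger opening in m; "grip_force": force on a finger pad.
Only numpy, scipy, OpenCV 4.12 (cv2) and the standard library are available. Lean on these libraries where they do the work, as an engineer would, in place of code of your own. Each camera call takes 0.05 s, during which the arm holds its last target. There are 200 camera calls.

TASK

Get the little coffee grinder ready for the next cupping sample: turn the knurled grind sleeve on its top clockwise until its index clicks in at 6 on the scale. Then push the open grounds drawer fully home so that its catch clicks in. Do not disturb the glass, the mug, the coffee pouch or the spoon standing around it.

Things in the scene. Friction and masses are not known exactly. Their poses are not given: they have to be found in the camera images.
- grinder: Low black sample grinder with an aluminium top plate, bolted down: 150 deep (x) x 150 wide (y) x 100 mm high. Origin: centre of its underside. Its front, with the drawer, faces its own -x; z is up. Around the sleeve the top plate bears a scale of 9 dark radial marks, settings 0 to 8, 0.3 rad (17.2 deg) apart, rising clockwise seen from above across the front half.
- scale_zero (a point): Middle of the scale's 0 mark, 60 mm from the sleeve's axis, on the top plate (100 mm up). Marks 0 and 5 are long (19 mm, the others 10 mm); all start 51 mm from the axis. Setting 4 points straight to the front (the grinder's -x); 0 is the end 1.2 rad from it towards the grinder's -y, 8 the end 1.2 rad from it towards +y.
- sleeve (a joint): Turn of the knurled dark steel grind sleeve about its upright axis in rad, 0 at setting 0, growing clockwise seen from above, 0.3 rad per setting, stops at 0 and 2.4 (setting 8). It clicks into a detent at every setting (about 0.15 Nm) and stays there when let go.
- sleeve_grip (a point): Point on the sleeve's upright axis (x = y = 0 of the grinder) 128 mm above the table, the height to grip. The grip is a round cylinder 58 mm in diameter from 105 to 140 mm above the table; under it a 80 mm skirt covers 100 to 105 mm. Its own x axis points from the axis to the index.
- sleeve_index (a point): Outer end of the index, a small fin on the skirt with a white line, 49 mm from the sleeve's axis and 105 mm above the table, pointing at the scale; a second white line lies on the sleeve's top face in the same direction.
- drawer (a joint): Travel of the grounds drawer in m: 0 is fully home with the wooden front against the grinder, grows as it comes out towards the grinder's -x, stop at 0.075. A catch resists with about 8 N between 0.009 and 0.004 on the way in, then draws the drawer home to 0 and keeps it.
- drawer_knob (a point): Centre of the flat outer face of the drawer's round steel knob (26 mm in diameter, axis along the grinder's x), 44 mm above the table, 20 mm proud of the drawer's wooden front (100 mm wide, 15 to 65 mm above the table, 10 mm thick). With the drawer home this point lies 105 mm in front of the grinder's origin.
- glass: Empty cupping glass, 86 mm across the rim, 65 mm high. Origin: centre of its underside. Bystander.
- mug: White ceramic mug with a handle, 76 mm across, 85 mm high. Origin: centre of its underside. Bystander.
- pouch: Standing kraft coffee pouch, 70 x 110 mm, 185 mm high. Origin: centre of its underside. Bystander.
- spoon: Steel cupping spoon lying on the table. Bystander.

How it is judged:
On the way, in this order (a step that is already met when the one before it is completed fails the run):
1. the sleeve rests at setting 6 (value of joint sleeve between 1.72 and 1.88 rad), for 0.3 s.
2. the drawer is pushed home past its catch (value of joint drawer below 0.003 m), for 0.3 s.
At the end, for the whole second after the job is handed in: The sleeve sits in its detent at setting 6 (1.80 rad, within 0.08 rad), the drawer is home (within 3 mm), and glass, mug, pouch and spoon are within 20 mm of where they stood (all of step 1 and value of joint drawer below 0.003 m and distance of each of glass, mug, pouch, spoon from where it was at the start of the episode below 0.02 m); the robot touches nothing.
It fails at once if a bystander is tipped over or shoved away (distance of any of glass, mug, pouch, spoon from where it was at the start of the episode above 0.02 m or angle between any of glass, mug, pouch's own z axis and vertical above 0.5 rad).
It also fails if it takes over 61 s, if anything falls off the work surface, if the arm or the gripper's body presses on something with over 40 N, if the wrist force passes 120 N, or if a joint passes its speed limit or range.

## Working session

There is one attempt and no reset: what is moved stays moved. The work goes in short steps, Python scripts to look and compute and a shell command to move; the robot and the scene stay as the last step left them, time stands still between calls to the robot, and variables do not carry over. Pictures are saved under pics/ and viewed, at most 10 in all, crops included, and the job is handed in when it is done.

```bash
mkdir -p pics; python3 - <<'E'
from cell import robot,eyes
import cv2,numpy as np
for n in ("scene","top"):
    im,d=eyes.read_camera(n); c=eyes.calibration(n)
    cv2.imwrite(f"pics/{n}0.png",im); np.savez(f"{n}0.npz",im=im,d=d,K=[c["fx"],c["fy"],c["cx"],c["cy"]],T=c["world_to_cam"])
    print(n,c)
s=robot.observe();print(s["time"],s["tool_pos"],s["tool_rot"],s["opening"])
E
```

```text
scene {'fx': 440.2905673573686, 'fy': 440.2905673573686, 'cx': 320.4583801825391, 'cy': 190.63824647544055, 'world_to_cam': array([[ 0.39010624,  0.92067301,  0.0133539 , -0.28001309],
       [ 0.51783017, -0.20737598, -0.82996815, -0.22289427],
       [-0.76136   ,  0.3306908 , -0.55765092,  1.55056324],
       [ 0.        ,  0.        ,  0.        ,  1.        ]])}
top {'fx': 429.8685161402588, 'fy': 429.8685161402588, 'cx': 319.15869059985806, 'cy': 196.64858339703753, 'world_to_cam': array([[ 0.01039459, -0.9999398 ,  0.00351327,  0.01763361],
       [-0.99124211, -0.01076661, -0.13161749,  0.62977659],
       [ 0.13164739, -0.00211439, -0.99129435,  1.07545279],
       [ 0.        ,  0.        ,  0.        ,  1.        ]])}
0.1 [ 0.1409114  -0.50539071  0.24014281] [-3.14029321e+00 -1.89665795e-04  2.71769771e-01] 0.09210304128173773
```

View pics/scene0.png

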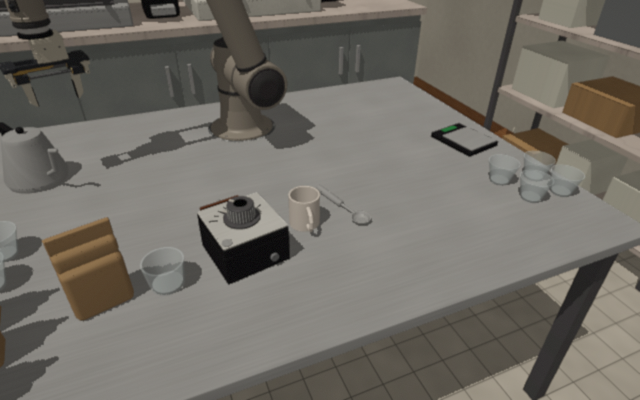

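View pics/top0.png

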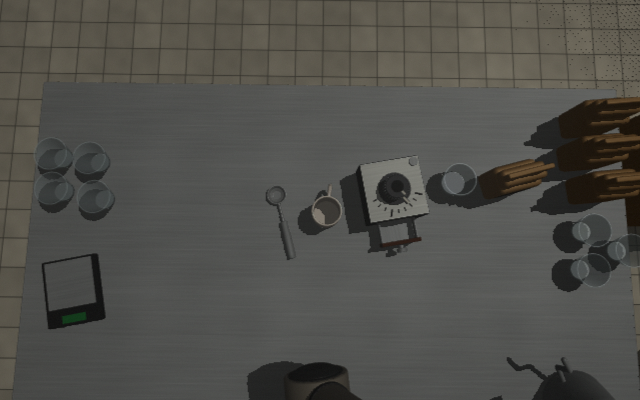

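The scene view shows the grinder at (243,235), the mug at (304,208) and the glass at (163,270). In the top view the sleeve is at (396,188), the open drawer front at (402,242), the mug at (326,210), the glass at (459,180) and the pouch at (515,175). I'll enlarge both views.

```bash
cat > h.py <<'E'
import numpy as np
def load(n):
    z=np.load(n+".npz"); return z["im"],z["d"],z["K"],z["T"]
def ray(K,T,u,v):
    R=T[:3,:3]; o=-R.T@T[:3,3]; return o,R.T@np.array([(u-K[2])/K[0],(v-K[3])/K[1],1])
def onz(K,T,u,v,z):
    o,d=ray(K,T,u,v); return o+d*(z-o[2])/d[2]
def tri(a,b):
    # a,b = (K,T,u,v): midpoint and gap
    (o,d),(p,e)=ray(*a),ray(*b); s=np.linalg.lstsq(np.c_[d,-e],p-o,rcond=None)[0]
    A,B=o+d*s[0],p+e*s[1]; return (A+B)/2,np.linalg.norm(A-B)
def proj(K,T,P):
    c=T[:3,:3]@P+T[:3,3]; return K[0]*c[0]/c[2]+K[2],K[1]*c[1]/c[2]+K[3]
E
python3 - <<'E'
import cv2
from h import *
im=load("top0")[0]; a=cv2.resize(im[140:265,340:440],None,fx=5,fy=5,interpolation=cv2.INTER_CUBIC)[:600]
cv2.imwrite("pics/topc.png",a)
im=load("scene0")[0]; a=cv2.resize(im[180:285,190:325],None,fx=5.5,fy=5.5,interpolation=cv2.INTER_CUBIC)
cv2.imwrite("pics/scc.png",a)
for n,u,v in(("top0",370,215),("top0",415,165),("top0",397,185)):
    i,d,K,T=load(n); o,r=ray(K,T,u,v); print(o+r*d[v,u])
E
```

```text
[ 0.57737771 -0.09991682  0.10487765]
[ 0.70392932 -0.2132768   0.09943009]
[ 0.64614692 -0.159923    0.14176741]
```

View pics/topc.png

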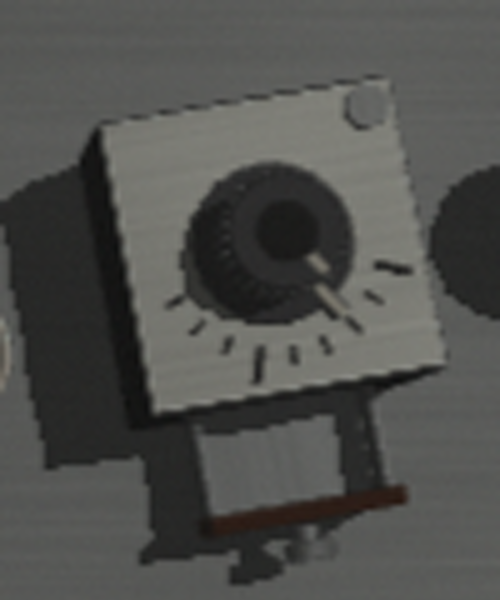

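View pics/scc.png

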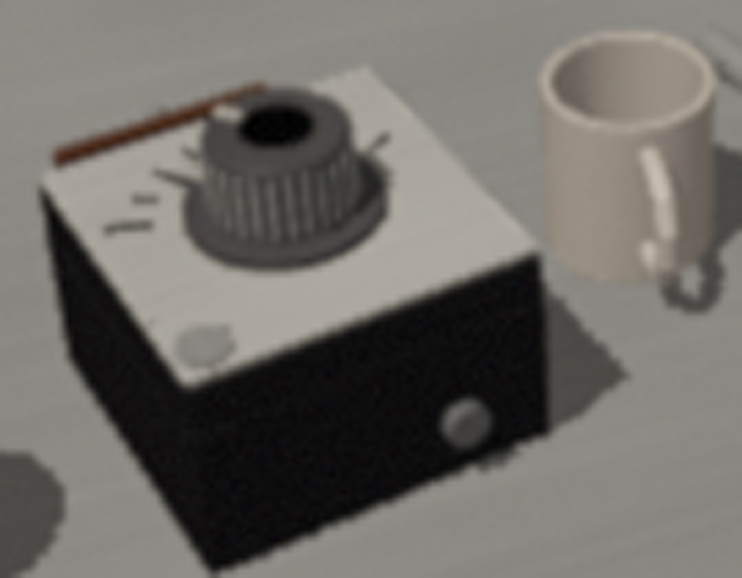

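The top crop shows the plate corners at (103,125), (388,77), (443,365) and (155,412). Long mark 0 is at (393,267), long mark 5 at (259,365), mark 4 at (293,355), and the index points at about mark 2. The knob is at (310,547). The scene crop shows the same corners at (538,258), (190,387), (45,185) and (370,68).

```bash
python3 - <<'E'
from h import *
_,_,Kt,Tt=load("top0");_,_,Ks,Ts=load("scene0")
t=lambda U,V:(Kt,Tt,(U+.5)/5-.5+340,(V+.5)/5-.5+140)
s=lambda U,V:(Ks,Ts,(U+.5)/5.5-.5+190,(V+.5)/5.5-.5+180)
tc=[(103,125),(388,77),(443,365),(155,412)];sc=[(538,258),(190,387),(45,185),(370,68)]
C=[]
for a,b in zip(tc,sc):
    p,g=tri(t(*a),s(*b));C.append(onz(*t(*a),p[2]));print(p.round(4),round(g,4),onz(*t(*a),.1).round(4))
C=np.array([onz(*t(*a),.1) for a in tc]);c=C.mean(0);
x=(C[0]+C[1]-C[2]-C[3]);x/=np.linalg.norm(x);print("ctr",c,"yaw",np.arctan2(x[1],x[0]))
S=np.array([onz(*s(*a),.1) for a in sc]);print("ctr scene",S.mean(0))
print("sleeve top hole tri",tri(t(289,231),s(276,126)))
print("top line tri",tri(t(312,257),s(226,114)))
for n,m,z in(("0",(393,267),.1),("1",(373,297),.1),("3",(325,345),.1),("4",(293,355),.1),("5",(259,365),.1),("6",(228,345),.1),("8",(176,301),.1),("idx",(340,310),.105),("tl",(316,262),.14)):
    p=onz(*t(*m),z);q=p-c;print(n,p.round(4),round(np.hypot(q[0],q[1]),4),round(np.arctan2(q[1],q[0]),3))
k=onz(*t(310,540),.057);print("knob top",k)
for a in ((205,530),(407,492)):print("front board",onz(*t(*a),.065))
_,d,K,T=load("top0")
for u,v in((402,248),(401,249),(459,180),(326,210)):
    o,r=ray(K,T,u,v);print(u,v,o+r*d[v,u])
print("mug table",onz(K,T,326,210,.085),"glass",onz(K,T,459,180,.065))
E
```

```text
[ 0.7045 -0.0747  0.0979] 0.0049 [ 0.7033 -0.0768  0.1   ]
[ 0.7299 -0.2161  0.1002] 0.006 [ 0.7293 -0.2191  0.1   ]
[ 0.5859 -0.2416  0.0977] 0.0044 [ 0.5853 -0.2433  0.1   ]
[ 0.5611 -0.0995  0.1027] 0.0042 [ 0.5607 -0.1019  0.1   ]
ctr [ 0.64463416 -0.16026603  0.1       ] yaw 0.17017496429880546
ctr scene [ 0.64684612 -0.15572642  0.1       ]
sleeve top hole tri (array([ 0.64460253, -0.15828698,  0.14320485]), np.float64(0.004694434796793471))
top line tri (array([ 0.63150512, -0.17165382,  0.14359497]), np.float64(0.0008771563658983865))
0 [ 0.6335 -0.2197  0.1   ] 0.0605 -1.756
1 [ 0.6185 -0.2096  0.1   ] 0.0558 -2.058
3 [ 0.5945 -0.1855  0.1   ] 0.0562 -2.675
4 [ 0.5894 -0.1698  0.1   ] 0.0561 -2.972
5 [ 0.5843 -0.153   0.1   ] 0.0608 3.022
6 [ 0.594  -0.1379  0.1   ] 0.0554 2.726
8 [ 0.6155 -0.1125  0.1   ] 0.056 2.119
idx [ 0.6113 -0.1921  0.105 ] 0.0462 -2.379
tl [ 0.6298 -0.1738  0.14  ] 0.0201 -2.403
knob top [ 0.50002381 -0.18509594  0.057     ]
front board [ 0.5043259  -0.13093821  0.065     ]
front board [ 0.52437582 -0.23269581  0.065     ]
402 248 [ 0.49900553 -0.18575817  0.05870963]
401 249 [ 0.49650072 -0.18355765  0.05685044]
459 180 [ 0.68397541 -0.35320915  0.00448339]
326 210 [0.59811782 0.00567146 0.00979772]
mug table [0.5904848  0.00705887 0.085     ] glass [ 0.67332144 -0.3331206   0.065     ]
```

```bash
python3 -m handwheel '[40,26,0,0,1,40,26,0,0,1,40,26,0,0,1,40,26,0,0,1,40,26,0,0,1,40,26,0,0,1]' 30; python3 -m handwheel '[40,27,0,0,1,40,27,0,0,1,40,27,0,0,1,40,27,0,0,1,40,27,0,0,1,40,27,0,0,1,24,29,0,0,1,0,0,0,0,1]'; python3 - <<'E'
from cell import robot,eyes
import cv2,numpy as np
c=eyes.calibration("wrist");s=robot.observe();im,d=eyes.read_camera("wrist")
np.savez("w1.npz",im=im,d=d,K=[c["fx"],c["fy"],c["cx"],c["cy"]],T=c["world_to_cam"]);cv2.imwrite("pics/w1.png",im);print(s["qpos"],s["tool_pos"],s["tool_rot"])
E
```

```text
time: 0.7
tool_pos: [0.3822, -0.3483, 0.2405]
tool_rot: [-3.141, 0.0, 0.272]
contact_force: [0.2, -0.8, 0.3]
opening: 0.0918
grip_force: 0.0
time: 1.5
tool_pos: [0.6472, -0.1543, 0.2392]
tool_rot: [-3.139, 0.0, 0.277]
contact_force: [-0.2, -0.8, -0.0]
opening: 0.0916
grip_force: 0.0
[-0.34979568  0.61157737  1.08594611  0.0015755   1.44554834  0.94376157] [ 0.64719398 -0.15426363  0.23916352] [-3.13945911e+00  2.80901956e-04  2.77041406e-01]
```

View pics/w1.png

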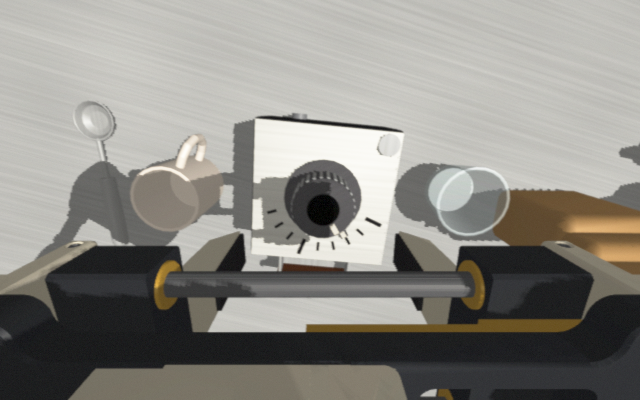

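The wrist view shows the sleeve hole at (322,209), plate corners at (256,117), (404,131) and others partly hidden, and the index pointing at mark 2. Next I'll compute the axis from this view.

```bash
python3 - <<'E'
from h import *
_,d,K,T=load("w1");_,_,Kt,Tt=load("top0")
print("axis wrist",onz(K,T,322.5,209,.14))
print(tri((K,T,322.5,209),(Kt,Tt,340+289.5/5-.5,140+231.5/5-.5)))
a,b=onz(K,T,256,117,.1),onz(K,T,404,131,.1);print(a,b,np.arctan2(*(a-b)[[0,1]]*[-1,1]))
print("corner mid-based ctr",(a+b)/2-.075*np.array([np.cos(.17),np.sin(.17),0]))
for u,v in((373,221),(303,246)):print("mark",onz(K,T,u,v,.1))
E
```

```text
axis wrist [ 0.64477332 -0.15767312  0.14      ]
(array([ 0.64464129, -0.15930754,  0.14072988]), np.float64(0.0034542996679533793))
[ 0.70408082 -0.07453858  0.1       ] [ 0.73057125 -0.21607073  0.1       ] 0.1850281490809987
corner mid-based ctr [ 0.64340717 -0.15799333  0.1       ]
mark [ 0.63344803 -0.21764465  0.1       ]
mark [ 0.584446   -0.15306728  0.1       ]
```

```bash
python3 -m handwheel '[-2,-4,-20,0,1,0,0,-40,0,1,0,0,-40,0,1,0,0,-15,0,1,0,0,0,0,1]'; python3 -m handwheel '[0,0,0,0,0.5,0,0,0,0,0.4,0,0,0,0,0.4,0,0,0,0,0.4]' 30
```

```text
time: 2.05
tool_pos: [0.6404, -0.1633, 0.1224]
tool_rot: [-3.138, 0.006, 0.27]
contact_force: [-0.2, 0.4, 0.3]
opening: 0.092
grip_force: 0.0
time: 2.45
tool_pos: [0.6431, -0.162, 0.127]
tool_rot: [-3.141, -0.001, 0.272]
contact_force: [-4.0, 13.2, 6.9]
opening: 0.0645
grip_force: 6.7
```

```bash
python3 -m handwheel '[2,4,-2,0,0.4,0,0,0,0,0.4,0,0,0,0,0.4,0,0,0,0,0.4]' 30
```

```text
time: 2.85
tool_pos: [0.644, -0.1581, 0.1253]
tool_rot: [-3.141, 0.001, 0.272]
contact_force: [-7.0, 2.8, 8.8]
opening: 0.0571
grip_force: 30.0
```

```bash
python3 -m handwheel '[0,0,0,-0.12,0.4,0,0,0,-0.12,0.4,0,0,0,-0.12,0.4,0,0,0,-0.12,0.4,0,0,0,-0.12,0.4]'; python3 -m handwheel '[0,0,0,-0.12,0.4,0,0,0,-0.12,0.4,0,0,0,-0.12,0.4,0,0,0,-0.12,0.4,0,0,0,-0.12,0.4,0,0,0,0,0.4,0,0,0,0,0.4]'; python3 - <<'E'
from cell import robot
s=robot.observe();print(s["torque"],s["qpos"])
E
```

```text
time: 3.35
tool_pos: [0.644, -0.158, 0.1253]
tool_rot: [-3.141, 0.002, -0.333]
contact_force: [-5.3, 1.9, 8.0]
opening: 0.0571
grip_force: 30.0
time: 4.05
tool_pos: [0.6441, -0.158, 0.1253]
tool_rot: [3.141, 0.002, -0.928]
contact_force: [-7.4, 3.2, 8.5]
opening: 0.0572
grip_force: 30.0
[0.75482592 1.00545118 0.0019898 ] [-3.56119428e-01  6.92985774e-01  1.25464805e+00  3.18020860e-04
  1.19563125e+00  2.14263152e+00]
```

```bash
python3 -m handwheel '[0,0,0,0,1,0,0,0,0,1,0,0,0,0,1,0,0,0,0,1,0,0,25,0,1,0,0,45,0,1,0,0,45,0,1]'; python3 -m handwheel '[-40,-5,0,0.14,1,-40,-5,0,0.14,1,-40,-5,0,0.14,1,-40,-5,0,0.14,1,-40,-5,0,0.14,1,-25,-5,0,0.14,1,0,0,0,0.14,0,0,0,0,0.12,0]'; python3 - <<'E'
from cell import robot,eyes
import cv2,numpy as np
out=[]
for n,(x,y,w,h,f) in dict(top=(340,140,100,125,4),wrist=(160,0,320,300,1.5)).items():
    c=eyes.calibration(n);im,d=eyes.read_camera(n)
    np.savez(n+"2.npz",im=im,d=d,K=[c["fx"],c["fy"],c["cx"],c["cy"]],T=c["world_to_cam"])
    out.append(cv2.resize(im[y:y+h,x:x+w],None,fx=f,fy=f,interpolation=cv2.INTER_CUBIC))
o=np.zeros((500,880,3),np.uint8);o[:500,:400]=out[0];o[:450,400:]=out[1]
cv2.imwrite("pics/c2.png",o[:,:800]);print(robot.observe()["tool_pos"],robot.observe()["tool_rot"])
E
```

```text
time: 4.75
tool_pos: [0.6446, -0.1586, 0.2392]
tool_rot: [3.14, 0.002, -0.928]
contact_force: [0.8, -0.6, 0.1]
opening: 0.0918
grip_force: 0.0
time: 5.55
tool_pos: [0.4194, -0.1891, 0.2392]
tool_rot: [3.141, -0.001, 0.176]
contact_force: [0.8, 1.1, -0.1]
opening: 0.0802
grip_force: 0.0
[ 0.41988033 -0.18893823  0.23898972] [ 3.14101275e+00 -4.41854173e-04  1.72359963e-01]
```

View pics/c2.png

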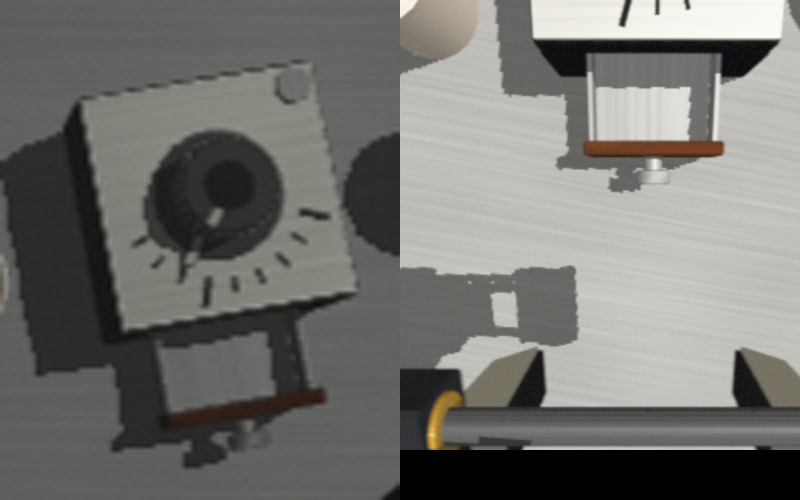

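The index now points at mark 6, with only marks 7 and 8 left of it and long mark 5 to its right. In the wrist crop, the knob face's lower edge is at (654,183) and its centre column at 654.

```bash
python3 - <<'E'
from h import *
_,d,K,T=load("wrist2");_,dt,Kt,Tt=load("top2")
w=(K,T,160+254.5/1.5-.5,169.5/1.5);t=(Kt,Tt,340+248.5/4-.5,140+433.5/4-.5)
print("knob mid",tri((K,T,160+254.5/1.5-.5,176/1.5),t))
print("face edge z=.05",onz(K,T,160+254.5/1.5-.5,184/1.5-.5,.05))
for v in(115,118,120,121):
    o,r=ray(K,T,329,v);print(v,o+r*d[v,329])
x=np.array([np.cos(.172),np.sin(.172)]);c=np.array([.645,-.1585]);print("home face",c-.105*x,"full out",c-.18*x)
E
```

```text
knob mid (array([ 0.49773071, -0.18614625,  0.05305734]), np.float64(0.0033621239513629366))
face edge z=.05 [ 0.49086626 -0.18749374  0.05      ]
115 [ 0.49848707 -0.18557125  0.05713423]
118 [ 0.49535716 -0.18619143  0.05672652]
120 [ 0.49327169 -0.18656631  0.05752768]
121 [ 0.4922198  -0.18677522  0.057377  ]
home face [ 0.54154933 -0.17647108] full out [ 0.467656   -0.18930757]
```

```bash
python3 -m handwheel '[0,-9,-45,0,0,0,0,-45,0,0,0,0,-45,0,0,0,0,-40,0,0,0,0,-10,0,0,0,0,0,0,0]'; python3 -m handwheel '[20,3.5,0,0,0,20,3.5,0,0,0,10,1.7,0,0,0,5,0.9,0,0,0,5,0.9,0,0,0,5,0.9,0,0,0]'
```

```text
time: 6.25
tool_pos: [0.4196, -0.1974, 0.0529]
tool_rot: [-3.14, 0.002, 0.17]
contact_force: [0.6, -0.9, 1.0]
opening: 0.0243
grip_force: 0.0
time: 6.85
tool_pos: [0.4846, -0.1863, 0.0542]
tool_rot: [3.142, 0.001, 0.172]
contact_force: [-2.4, -0.0, 1.0]
opening: 0.0003
grip_force: 0.8
```

```bash
python3 -m handwheel '[5,0.9,0,0,0,5,0.9,0,0,0,5,0.9,0,0,0,5,0.9,0,0,0,5,0.9,0,0,0]';python3 -m handwheel '[4,0.7,0,0,0,4,0.7,0,0,0,4,0.7,0,0,0,0,0,0,0,0]'
```

```text
time: 7.35
tool_pos: [0.5103, -0.1817, 0.0537]
tool_rot: [-3.141, 0.0, 0.172]
contact_force: [-1.6, 0.2, 0.9]
opening: 0.0004
grip_force: 0.8
time: 7.75
tool_pos: [0.5225, -0.1797, 0.0537]
tool_rot: [3.141, -0.0, 0.172]
contact_force: [-0.1, -0.2, 0.4]
opening: 0.0004
grip_force: 0.0
```

```bash
python3 -m handwheel '[2,0.3,0,0,0,2,0.4,0,0,0,0,0,0,0,0]';python3 -m handwheel '[2,0.3,0,0,0,2,0.4,0,0,0,0,0,0,0,0]'
```

```text
time: 8.05
tool_pos: [0.5251, -0.1792, 0.0537]
tool_rot: [-3.141, 0.002, 0.172]
contact_force: [-3.9, 0.3, 1.4]
opening: 0.0001
grip_force: 1.5
time: 8.35
tool_pos: [0.5298, -0.1783, 0.0537]
tool_rot: [-3.141, 0.001, 0.172]
contact_force: [-2.9, 0.3, 1.1]
opening: 0.0008
grip_force: 1.8
```

```bash
python3 -m handwheel '[2,0.3,0,0,0,0,0,0,0,0]';python3 -m handwheel '[2,0.4,0,0,0,0,0,0,0,0]';python3 -m handwheel '[1,0.2,0,0,0,0,0,0,0,0]'
```

```text
time: 8.55
tool_pos: [0.53, -0.1783, 0.0537]
tool_rot: [-3.141, 0.004, 0.172]
contact_force: [-10.3, -4.1, 6.5]
opening: 0.0007
grip_force: 5.7
time: 8.75
tool_pos: [0.5301, -0.1782, 0.0536]
tool_rot: [-3.14, 0.008, 0.173]
contact_force: [-18.8, -6.7, 10.9]
opening: 0.0002
grip_force: 9.7
time: 8.95
tool_pos: [0.5301, -0.1782, 0.0536]
tool_rot: [-3.14, 0.01, 0.173]
contact_force: [-22.1, -6.8, 13.3]
opening: 0.0007
grip_force: 11.6
```

It has hit a firm stop near the predicted home position, so I'll back off and look.

```bash
python3 -m handwheel '[-20,-3.5,0,0,0,-40,-7,0,0,0,-40,-7,0,0,0,0,0,45,0,0,0,0,45,0,0,0,0,45,0,0,0,0,45,0,0,0,0,0,0,0]'; python3 - <<'E'
from cell import robot,eyes
import cv2,numpy as np
out=[]
for n,(x,y,w,h,f) in dict(top=(340,140,100,125,4),wrist=(160,0,266,300,1.5)).items():
    c=eyes.calibration(n);im,d=eyes.read_camera(n)
    np.savez(n+"3.npz",im=im,d=d,K=[c["fx"],c["fy"],c["cx"],c["cy"]],T=c["world_to_cam"])
    out.append(cv2.resize(im[y:y+h,x:x+w],None,fx=f,fy=f,interpolation=cv2.INTER_CUBIC))
o=np.zeros((500,799,3),np.uint8);o[:500,:400]=out[0];o[:450,400:]=out[1]
cv2.imwrite("pics/c3.png",o)
E
```

```text
time: 9.75
tool_pos: [0.4384, -0.1967, 0.2402]
tool_rot: [3.132, -0.011, 0.172]
contact_force: [1.2, 0.1, 0.5]
opening: 0.0004
grip_force: 0.0
```

View pics/c3.png

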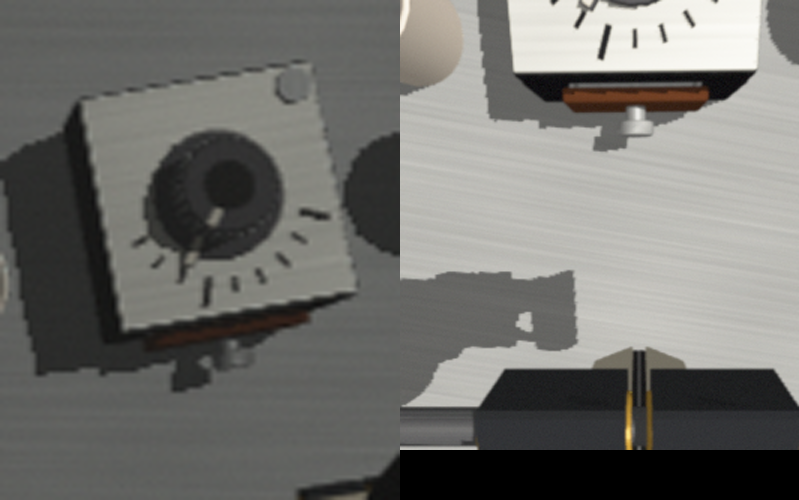

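The sleeve stays on 6. In the wrist crop there is a light strip between the grinder and the wooden front at (635,85), so the drawer may still be a few mm out. I'll measure it.

```bash
python3 - <<'E'
from h import *
for n,u0,vs in(("wrist2",329,range(98,125)),("wrist3",317,range(44,92,1))):
    im,d,K,T=load(n);ax=np.array([np.cos(.172),np.sin(.172)])
    for v in vs:
        o,r=ray(K,T,u0,v);p=o+r*d[v,u0];print(n,v,im[v,u0],"s",round(float(-(p[:2]-[.645,-.1585])@ax)*1000,1),"z",round(p[2]*1000,1))
E
```

```text
wrist2 98 [ 36  67 114] s 131.7 z 65.7
wrist2 99 [ 37  66 115] s 132.7 z 64.7
wrist2 100 [ 37  63 113] s 133.7 z 65.7
wrist2 101 [ 38  63 113] s 134.6 z 63.9
wrist2 102 [ 31  58 100] s 135.7 z 64.4
wrist2 103 [36 51 76] s 136.6 z 62.6
wrist2 104 [86 91 96] s 137.3 z 51.5
wrist2 105 [124 127 127] s 138.3 z 50.8
wrist2 106 [221 225 226] s 139.4 z 50.7
wrist2 107 [229 232 232] s 140.5 z 51.9
wrist2 108 [230 233 233] s 141.5 z 50.9
wrist2 109 [230 234 235] s 142.6 z 50.4
wrist2 110 [231 234 234] s 143.7 z 51.2
wrist2 111 [229 233 233] s 144.7 z 50.5
wrist2 112 [226 230 231] s 145.8 z 51.4
wrist2 113 [186 191 192] s 146.9 z 52.1
wrist2 114 [193 198 198] s 147.9 z 55.0
wrist2 115 [202 206 206] s 149.0 z 57.1
wrist2 116 [200 205 207] s 150.0 z 57.1
wrist2 117 [201 207 208] s 151.1 z 57.4
wrist2 118 [204 210 211] s 152.2 z 56.7
wrist2 119 [207 212 213] s 153.2 z 57.2
wrist2 120 [205 211 212] s 154.3 z 57.5
wrist2 121 [195 202 203] s 155.4 z 57.4
wrist2 122 [170 175 176] s 156.5 z 55.6
wrist2 123 [185 190 193] s 159.3 z -0.1
wrist2 124 [188 194 195] s 160.5 z 1.7
wrist3 44 [238 244 245] s 71.
[... 1055 characters left out ...]
 z 51.0
wrist3 74 [220 224 224] s 89.7 z 51.3
wrist3 75 [221 224 225] s 90.6 z 50.8
wrist3 76 [221 224 225] s 91.6 z 50.3
wrist3 77 [219 223 224] s 92.8 z 51.8
wrist3 78 [219 223 223] s 93.6 z 50.5
wrist3 79 [207 212 213] s 95.4 z 57.6
wrist3 80 [184 189 190] s 96.4 z 57.4
wrist3 81 [192 196 197] s 97.3 z 56.6
wrist3 82 [195 200 201] s 98.3 z 57.2
wrist3 83 [192 197 198] s 99.5 z 58.5
wrist3 84 [198 204 205] s 100.3 z 57.1
wrist3 85 [201 208 208] s 101.2 z 56.3
wrist3 86 [205 212 211] s 102.4 z 58.6
wrist3 87 [205 212 213] s 103.4 z 58.2
wrist3 88 [186 192 192] s 104.2 z 56.7
wrist3 89 [138 141 142] s 105.0 z 54.0
wrist3 90 [101 103 104] s 132.4 z 381.7
wrist3 91 [135 139 139] s 102.8 z -1.0
```

The knob face is 105.0 mm in front of the origin and the wooden front runs from 75 to 85 mm, so the drawer is home. The light strip is just the slot above it.

```bash
python3 -c "
from cell import robot
print(robot.hand_in())"
```

```text
the job is handed in; nothing more can be done
None
```

I turned the sleeve clockwise from setting 2 to setting 6 and pushed the drawer home (knob face measured 105 mm in front of the origin); the arm met only the sleeve and the knob, and I handed the job in but no verdict came back.

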